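# Line up the laundry cleaners by height

## Task

On the laundry counter, line up the blue can, the white bottle, the orange bottle and the green tub on the four dark drip mats of the white board in order of height: the tallest on the mat next to the red end block, then ever shorter towards the grey one. Stand each one upright and centred on its own mat, set down rather than dropped and never tipped over, and leave the amber glass jar where it stands.

Things in the scene. Friction and masses are not known exactly. Their poses are not given: they have to be found in the camera images.
- blue_can: blue aerosol can with a silver band and a white cap, the tallest of the four; loose, stands upright, round, 170 mm tall, base 52 mm in diameter; its cap, 42 mm in diameter, takes up the top 34 mm and is the place to grip from above; about 300 g. Origin: centre of its underside, z up along its axis (its yaw means nothing)
- white_bottle: white detergent bottle with a black cap, second tallest; loose, stands upright, round, 142 mm tall, base 52 mm in diameter; its cap, 34 mm in diameter, takes up the top 34 mm and is the place to grip from above; about 260 g. Origin: centre of its underside, z up along its axis (its yaw means nothing)
- orange_bottle: orange cleaner bottle with a yellow band and a white cap, third tallest; loose, stands upright, round, 114 mm tall, base 52 mm in diameter; its cap, 34 mm in diameter, takes up the top 34 mm and is the place to grip from above; about 200 g. Origin: centre of its underside, z up along its axis (its yaw means nothing)
- green_tub: green tub with a paper band and a yellow lid, the shortest of the four; loose, stands upright, round, 86 mm tall, base 52 mm in diameter; its cap, 48 mm in diameter, takes up the top 34 mm and is the place to grip from above; about 160 g. Origin: centre of its underside, z up along its axis (its yaw means nothing)
- mat1: dark rubber drip mat, disc 76 mm wide, 3 mm thick, leftmost (+y end of the row) as the robot sees it; fixed on a white board (110 x 460 x 20 mm, long side along y, turned up to 0.12 rad). Neighbouring mats are 80 to 104 mm apart. Origin: centre of its underside, 20 mm above the table (its top: 23 mm); x runs across the board, away from the robot, y along the row
- mat2: dark rubber drip mat, disc 76 mm wide, 3 mm thick, second from the left as the robot sees it; fixed on a white board (110 x 460 x 20 mm, long side along y, turned up to 0.12 rad). Neighbouring mats are 80 to 104 mm apart. Origin: centre of its underside, 20 mm above the table (its top: 23 mm); x runs across the board, away from the robot, y along the row
- mat3: dark rubber drip mat, disc 76 mm wide, 3 mm thick, third from the left as the robot sees it; fixed on a white board (110 x 460 x 20 mm, long side along y, turned up to 0.12 rad). Neighbouring mats are 80 to 104 mm apart. Origin: centre of its underside, 20 mm above the table (its top: 23 mm); x runs across the board, away from the robot, y along the row
- mat4: dark rubber drip mat, disc 76 mm wide, 3 mm thick, rightmost (-y end of the row) as the robot sees it; fixed on a white board (110 x 460 x 20 mm, long side along y, turned up to 0.12 rad). Neighbouring mats are 80 to 104 mm apart. Origin: centre of its underside, 20 mm above the table (its top: 23 mm); x runs across the board, away from the robot, y along the row
- red_end: red end block standing at one end of the white board, either the left or the right one (a grey block of the same shape stands at the other end); fixed, 90 mm across the board, 20 mm along it, 60 mm tall, about 67 mm from the centre of the nearest mat. Origin: centre of its underside, 20 mm above the table
- glass_jar: amber glass jar with a bare metal lid, 100 mm tall, 56 mm in diameter, about 400 g, standing loose in the same row as the four containers; it is not part of the line and stays where it is. Origin: centre of its underside
Mind the look-alikes: they are no part of the job. What is shaped like the green_tub but turquoise is not meant.

How it is judged:
By the outcome, as a careful person would: the job done as asked, in the order asked, and still so for the second after the job is handed in, with the robot touching nothing.
It also fails if it takes over 115 s, if anything falls off the work surface, if the arm or the gripper's body presses on something with over 40 N, if the wrist force passes 120 N, or if a joint passes its speed limit or range.

## Robot

A 6-joint arm with a two-finger parallel gripper is mounted at the origin on the work surface. World frame = base frame: x ahead of the robot, y to its left, z up, the work surface at z = 0. Lengths are in mm, angles in degrees, forces in N, time in s.
With the tool pointing down it reaches from about 275 to 750 mm from the base axis. Payload 10.2 kg.
Tool frame: the origin (TCP) lies on the centre line of the jaws, within the pads' length; the fingertips stand 25 mm ahead of it and the grasp point (between the pads) lies 6 mm ahead of it; y points along the fingers, z is the direction in which the jaws open and shut, and the axes are right-handed (so a half turn about y gives the same grasp; the last joint's range is limited). The gripper opens to 85 mm and grips with 20 to 120 N. Pads are 22 mm wide; open, the fingers measure 114 mm over their backs; the gripper's body (76 mm by 85 mm) begins 54 mm behind the grasp point. The pads swing forward as they close: fully open they stand 13 mm farther back than shut.
Start: joints at [-78.805, 17.928, 85.812, -0, 76.261, -12.8], TCP at [213.487, -479.64, 256.294] pointing down, gripper open.
Joint ranges: [-168.41, 168.41], [-55.51, 124.54], [10.69, 146.95], [-70.63, 250.63], [1, 178], [-165.06, 165.06]. Speed limits (degrees/s): [136.94, 136.94, 172.46, 180, 180, 180].

## Interface

Orientations are given as [roll, pitch, yaw] about the fixed x, y, z axes, in that order (R = Rz(yaw) Ry(pitch) Rx(roll)).
In Python, from workcell import bot, eyes gives the robot as it stands. The module is installed in compiled form; this text tells all that it offers.
- The arm moves only by the tool jog_arm, never from a script. Its arguments are lists of equal length, an entry for each row: "delta_rot": the turn, a rotation vector about the tool's x, y, z scaled (see below), a list of three; "delta_pos": the shift along the tool's x, y, z scaled (see below), a list of three; "grip": the closure, from -1 (fully open) to 1 (shut). In form: {"delta_rot": [[wx, wy, wz], ...], "delta_pos": [[dx, dy, dz], ...], "grip": [grip, ...]}. A call has 1 to 10 rows; each row shifts and turns the commanded pose from where the row before left it, along the tool's axes as they then stand; what a row does not reach is not made up. The controller multiplies each number of a shift by 25 mm and each number of a turn by 0.15 rad. A row lasts 1/10 s, in which the tool goes at most 50 mm and 8.59 degrees, less where a joint would pass 70% of its speed; a pose out of reach is approached as far as the arm can. A call with a number of a shift or a turn outside -1 to 1 is refused whole. A call with a gripper value outside its range is refused whole. The fingers move at their own pace and stop on an object; "force" is the grip in N (left out, the last holds). Time passes only in rows, so rows that do not move let the fingers close. It gives the time, the measured TCP pose, the force and the opening at its end, in the units of the state.
- bot.state(): the state, without advancing time (a new reading comes with each control period).
- eyes.snapshot(name): name is "side" or "top"; returns a dict with "frame" (400x640x3 uint8, red, green, blue), "range_z" (400x640 float32, mm along the optical axis (not along the pixel's ray), 0 where there is no reading), "camera_matrix" (3x3 intrinsics, pixels), "k1" (the pictures are not rectified: a ray, as slopes to the right and down, at radius r is drawn at 1 + k1 r^2 times it, then the intrinsics apply), "world_from_camera" (4x4, takes a point from camera to world coordinates). Camera axes: x right, y up, looking along -z (the intrinsics and any distortion apply to the point x, -y, -z); pixel columns grow to the right and rows downward; lengths in mm; the calibration is good to about 2 mm. A picture is of the moment at which its call begins.
- bot.sign_off(): hands the job in, once; it reports no verdict.
The state is a dict: "time": time; "q": joint angles; "joint_velocities": joint speeds; "joint_torque": joint torques, N m; "eef_pos": TCP position; "orientation": TCP orientation; "wrist_force": force on the tool from outside, world axes, zero at the start; "moment": the same for the moment, N m; "width": finger opening in mm.
Only numpy, scipy, OpenCV 4.12 (cv2) and the standard library are available. Lean on these libraries where they do the work, as an engineer would, in place of code of your own. Each camera call takes 0.05 s, during which the arm holds its last target.

## Working session

There is one attempt and no reset: what is moved stays moved. The work goes in short steps, Python scripts to look and compute and a tool call to move; the robot and the scene stay as the last step left them, time stands still between calls to the robot, and variables do not carry over. Pictures are saved under pics/ and viewed, and the job is handed in when it is done.

Besides the shell and the picture viewer there is one more tool, called as a command line: name --argument value ..., lists and objects as JSON in quotes. jog_arm: Moves the arm, as the interface text tells. Shifts and turns lie within -1 to 1; 1 stands for 25 mm of shift or 0.15 rad of turn. Its arguments: {"type":"object","properties":{"delta_rot":{"type":"array"},"delta_pos":{"type":"array"},"grip":{"type":"array"},"force":{"type":"number"}},"required":["delta_rot","delta_pos","grip"]}

```bash
mkdir -p pics; python3 - <<'E'
from workcell import bot, eyes
import cv2,pickle
s=bot.state(); print(s)
d={}
for n in("side","top"):
    o=eyes.snapshot(n); d[n]=o
    cv2.imwrite(f"pics/{n}0.png",o["frame"][...,::-1]); print(n,o["camera_matrix"],o["k1"],o["world_from_camera"])
pickle.dump(d,open("s0.pkl","wb"))
E
```

```text
{'time': 0.0, 'q': array([-7.88045835e+01,  1.79582668e+01,  8.58570501e+01, -1.09037972e-03,
        7.62604678e+01, -1.28012217e+01]), 'joint_velocities': array([-0.09330595,  0.08753896,  0.03561304, -0.04326895,  0.01385588,
        0.00165303]), 'joint_torque': array([-1.52100124e-04, -4.12271690e+01, -2.59740722e+01, -2.08260294e-04,
        4.22886136e-03,  5.78138497e-05]), 'eef_pos': array([ 213.43352964, -479.38953002,  255.72559357]), 'orientation': array([-9.00741356e+01,  1.57590251e-02, -1.56003112e+02]), 'wrist_force': array([0.08828872, 0.0644577 , 0.52605441]), 'moment': array([-0.03855968,  0.03026097, -0.00516631]), 'width': 85.81933947631043}
side [[378.38767417   0.         319.83685927]
 [  0.         378.38767417 198.82341195]
 [  0.           0.           1.        ]] -0.05629914504575611 [[-9.14589290e-01  1.88227637e-01 -3.57906115e-01  2.78896630e+02]
 [-4.04341387e-01 -4.38517370e-01  8.02627285e-01  5.99040520e+02]
 [-5.87141040e-03  8.78790574e-01  4.77171514e-01  4.15788025e+02]
 [ 0.00000000e+00  0.00000000e+00  0.00000000e+00  1.00000000e+00]]
top [[363.77570347   0.         321.65932658]
 [  0.         363.77570347 199.93044918]
 [  0.           0.           1.        ]] 0.01256596050313216 [[-2.42402089e-02  9.92792591e-01 -1.17368155e-01  4.32088098e+02]
 [-9.99702607e-01 -2.43856238e-02  1.97101257e-04 -1.97125315e-01]
 [-2.66641501e-03  1.17338029e-01  9.93088454e-01  8.44178131e+02]
 [ 0.00000000e+00  0.00000000e+00  0.00000000e+00  1.00000000e+00]]
```

View pics/top0.png

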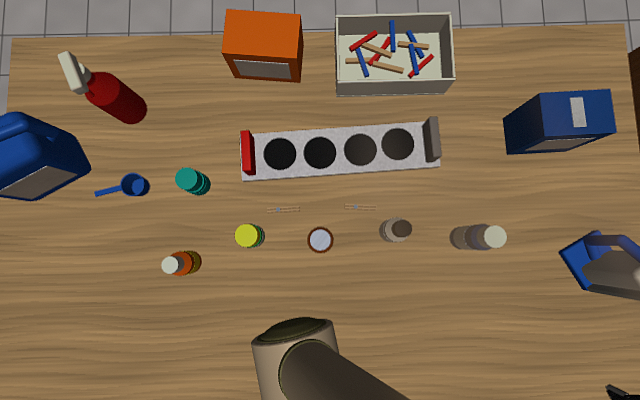

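View pics/side0.png

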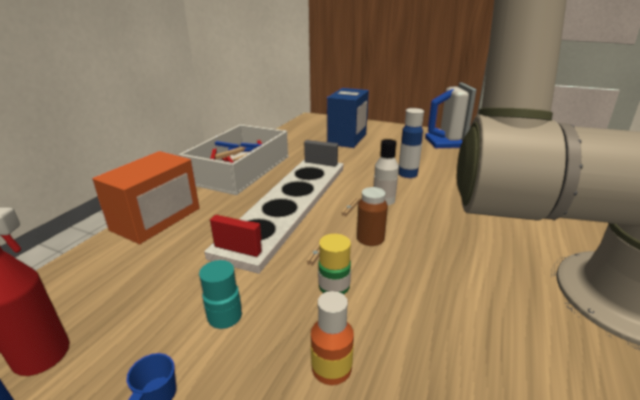

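Top view: the red block is at (248,152), at the +y end, and the grey one at (432,139). The mats are at (279,153), (320,152), (360,149) and (398,144). The containers in the row are orange (172,265), green with a yellow lid (248,236), the jar (320,240), white with a black cap (398,229) and the blue can (492,237). Two objects have the tub's shape: the turquoise one at (192,181), a look-alike, and the green one with the yellow lid at (248,236), which is meant. I'll confirm this in crops.

```bash
cat > h.py <<'E'
import numpy as np,cv2
def ray(o,u,v):
    K=o["camera_matrix"];k=o["k1"]
    p=cv2.undistortPoints(np.array([[[u,v]]],float),K,np.array([k,0,0,0,0.]))[0,0]
    T=o["world_from_camera"]; d=T[:3,:3]@np.array([p[0],-p[1],-1.]); return T[:3,3],d
def onplane(o,u,v,z):
    c,d=ray(o,u,v); return c+d*(z-c[2])/d[2]
def tri(o1,p1,o2,p2):
    c1,d1=ray(o1,*p1);c2,d2=ray(o2,*p2);d1/=np.linalg.norm(d1);d2/=np.linalg.norm(d2)
    A=np.stack([d1,-d2],1);t=np.linalg.lstsq(A,c2-c1,rcond=None)[0]
    a=c1+d1*t[0];b=c2+d2*t[1];return (a+b)/2,np.linalg.norm(a-b)
def proj(o,X):
    T=o["world_from_camera"];p=T[:3,:3].T@(np.asarray(X,float)-T[:3,3]);x,y=p[0]/-p[2],-p[1]/-p[2]
    f=1+o["k1"]*(x*x+y*y);K=o["camera_matrix"];return K[0,0]*x*f+K[0,2],K[1,1]*y*f+K[1,2]
E
python3 - <<'E'
import pickle,cv2,numpy as np
d=pickle.load(open("s0.pkl","rb"))
t=d["top"]["frame"][...,::-1];s=d["side"]["frame"][...,::-1]
a=cv2.resize(t[120:280,150:520],None,fx=2.15,fy=2.15,interpolation=3)[:, :800]
cv2.imwrite("pics/ct.png",a)
b=cv2.resize(s[100:390,200:440],None,fx=2,fy=2,interpolation=3); cv2.imwrite("pics/cs.png",b)
E
```

```text
(no output)
```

View pics/ct.png

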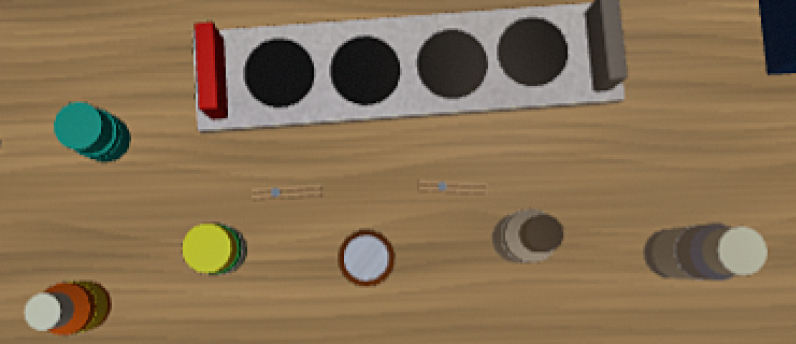

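View pics/cs.png

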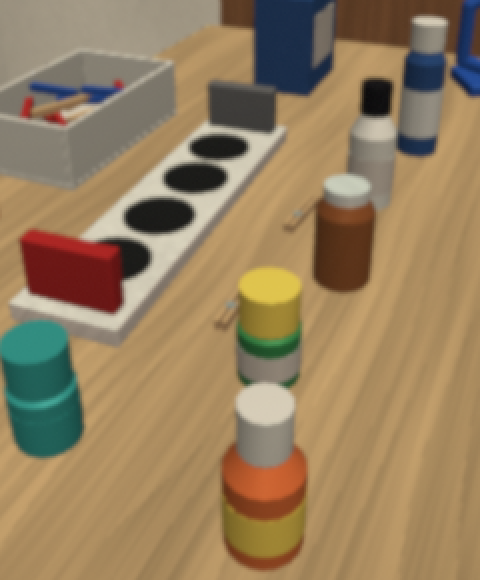

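The crops confirm it. The green tub with the yellow lid and paper band is at top (248,236) and side (335,243), and the plain turquoise one is the look-alike. The red block is at the mat1 end. Next I'll measure the circles.

```bash
python3 - <<'E'
import pickle,cv2,numpy as np
from h import *
d=pickle.load(open("s0.pkl","rb"));o=d["top"];s=d["side"]
f=o["frame"];hsv=cv2.cvtColor(f,cv2.COLOR_RGB2HSV);H,S,V=[hsv[...,i].astype(int) for i in range(3)]
def blob(m,c,r=25,close=False):
    w=np.zeros_like(m,np.uint8);x,y=c;w[y-r:y+r,x-r:x+r]=m[y-r:y+r,x-r:x+r]
    w=cv2.morphologyEx(w,cv2.MORPH_OPEN,np.ones((2,2)))
    n,l,st,ce=cv2.connectedComponentsWithStats(w)
    if n<2:return None
    i=1+np.argmax(st[1:,4]);cs=max(cv2.findContours((l==i).astype(np.uint8),0,1)[0],key=len)
    return ce[i],st[i,4],cv2.fitEllipse(cv2.convexHull(cs))
for n,c in dict(o=(169,265),g=(246,235),w=(401,228),b=(495,237)).items(): print(n,f[c[1],c[0]],hsv[c[1],c[0]])
masks=dict(orange=((S<60)&(V>140),(169,265),15,114,(332.5,302)),green=((H>20)&(H<35)&(V>120)&(S>150),(246,235),20,86,(335,243)),
 white=((V<90),(401,228),14,142,(388.5,143)),blue=((S<70)&(V>125),(495,237),18,170,(414.5,112)))
for i,(c,sp) in enumerate([((279,153),None),((320,152),(280,207.5)),((360,149),(298,189)),((398,144),(309.5,173.5))]):
    masks[f"mat{i+1}"]=(V<85,c,21,23,sp)
for n,(m,c,r,z,sp) in masks.items():
    b=blob(m.astype(np.uint8),c,r)
    if b is None: print(n,None);continue
    u,v=b[2][0]
    X=onplane(o,u,v,z); zz=o["range_z"][int(v),int(u)]
    c0,dd=ray(o,u,v); D=c0+dd*zz
    print(n,"cen",np.round(b[0],1),"area",b[1],"ell",np.round(b[2][0],1),np.round(b[2][1],1),"plane",X.round(1),"depth",D.round(1))
    if sp: 
        p,e=tri(o,(u,v),s,sp);print("   tri",p.round(1),round(e,1),"proj side",np.round(proj(s,X),1))
E
```

```text
o [183 187 171] [ 38  22 187]
g [183 187  46] [ 31 192 187]
w [74 61 48] [15 90 74]
b [174 172 152] [ 27  32 174]
orange cen [170.3 265.6] area 230 ell [170.2 265.6] [16.3 17.4] plane [395.1 302.  114. ] depth [395.2 301.6 114.9]
   tri [395.4 303.4 110.9] 1.0 proj side [333.7 299.3]
green cen [246.6 236. ] area 416 ell [246.6 236. ] [22.5 23. ] plane [450.2 157.1  86. ] depth [450.2 156.8  87.5]
   tri [450.5 158.   82.5] 0.6 proj side [335.6 240.9]
white cen [402.5 229.2] area 280 ell [402.6 229.3] [17.  20.4] plane [ 454.4 -154.5  142. ] depth [ 454.4 -154.3  143. ]
   tri [ 454.7 -155.7  136.6] 0.1 proj side [388.7 140.8]
blue cen [495.9 237.2] area 411 ell [495.9 237.2] [22. 23.] plane [ 435.  -318.5  170. ] depth [ 435.  -318.7  169.6]
   tri [ 435.2 -321.5  163.5] 0.5 proj side [414.7 109.7]
mat1 cen [280.5 154.6] area 812 ell [280.5 154.6] [31.5 32.3] plane [636.8  92.1  23. ] depth [637.   92.2  22.3]
mat2 cen [320.5 153.4] area 811 ell [320.4 153.4] [31.6 32.2] plane [ 6.372e+02 -1.000e-01  2.300e+01] depth [ 6.371e+02 -1.000e-01  2.360e+01]
   tri [ 6.383e+02 -1.000e-01  1.900e+01] 0.1 proj side [280.4 205.9]
mat3 cen [360.8 150.4] area 807 ell [360.9 150.4] [31.4 32.3] plane [642.1 -93.7  23. ] depth [642.5 -93.9  21.5]
   tri [643.4 -94.3  17.6] 0.1 proj side [298.3 187.1]
mat4 cen [398.4 144.6] area 806 ell [398.4 144.6] [31.4 32.1] plane [ 653.5 -180.7   23. ] depth [ 652.7 -180.1   25.7]
   tri [ 654.9 -181.8   18. ] 0.3 proj side [309.9 172. ]
```

```bash
python3 - <<'E'
import pickle,cv2,numpy as np
from h import *
d=pickle.load(open("s0.pkl","rb"));o=d["top"];s=d["side"]
R=o["range_z"];K=o["camera_matrix"];T=o["world_from_camera"]
vv,uu=np.mgrid[:400,:640]
p=cv2.undistortPoints(np.stack([uu,vv],-1).reshape(-1,1,2).astype(float),K,np.array([o["k1"],0,0,0,0.]))[:,0]
P=(np.stack([p[:,0],-p[:,1],-np.ones(len(p))],1)*R.reshape(-1,1))@T[:3,:3].T+T[:3,3]
P=P.reshape(400,640,3)
for n,c,h in[("orange",(170,265),114),("green",(246,236),86),("white",(402,229),142),("blue",(496,237),170),("jar",(320,240),100)]:
    m=np.zeros((400,640),bool);x,y=c;m[y-22:y+22,x-22:x+22]=1
    m&=(abs(P[...,2]-h)<8)
    q=P[m];u,v=uu[m].mean(),vv[m].mean()
    (cx,cy),_,_=cv2.minAreaRect(q[:,:2].astype(np.float32))
    print(n,m.sum(),"px",round(u,1),round(v,1),onplane(o,u,v,h).round(1),"minmax",q.min(0).round(1),q.max(0).round(1),"sideproj",np.round(proj(s,onplane(o,u,v,h)),1))
E
```

```text
orange 249 px 170.3 264.8 [396.6 301.9 114. ] minmax [380.5 286.5 106.5] [412.1 319.4 117.9] sideproj [332.5 298.9]
green 420 px 245.9 234.6 [453.  158.5  86. ] minmax [429.7 135.3  78.5] [475.3 181.4  90.3] sideproj [333.5 241. ]
white 251 px 402.4 227.6 [ 457.6 -154.3  142. ] minmax [ 441.5 -171.3  134.9] [ 474.2 -137.7  145.6] sideproj [387.2 140.6]
blue 436 px 494.3 236.7 [ 436.  -315.6  170. ] minmax [ 415.4 -337.6  162. ] [ 457.7 -295.7  172.9] sideproj [414.1 109.9]
jar 334 px 319.7 239.0 [440.1   5.6 100. ] minmax [419.9 -13.5  97.2] [460.5  25.4 104.6] sideproj [372.  191.6]
```

jog_arm --delta_rot '[[0,-0.96,0],[0,-0.96,0],[0,-0.96,0],[0,-0.96,0],[0,-0.96,0],[0,-0.96,0],[0,-0.96,0],[0,-0.96,0],[0,0,0]]' --delta_pos '[[0,0,0],[0,0,0],[0,0,0],[0,0,0],[0,0,0],[0,0,0],[0,0,0],[0,0,0],[0,0,0]]' --grip '[-1,-1,-1,-1,-1,-1,-1,-1,-1]'

```text
time: 1.0
eef_pos: [213.4, -479.5, 256.0]
orientation: [-90.0, 0.0, -89.9]
wrist_force: [-0.8, 0.1, -0.2]
width: 85.7
```

jog_arm --delta_rot '[[0,0,0],[0,0,0],[0,0,0],[0,0,0],[0,0,0],[0,0,0],[0,0,0],[0,0,0],[0,0,0],[0,0,0]]' --delta_pos '[[-0.72,0,0.98],[-0.72,0,0.98],[-0.72,0,0.98],[-0.72,0,0.98],[-0.72,0,0.98],[-0.72,0,0.98],[-0.72,0,0.98],[-0.72,0,0.98],[-0.7,0,1.0],[0,0,0]]' --grip '[-1,-1,-1,-1,-1,-1,-1,-1,-1,-1]'

```text
time: 2.0
eef_pos: [436.4, -316.1, 256.0]
orientation: [-90.0, 0.0, -90.0]
wrist_force: [-0.3, 0.1, -0.3]
width: 85.4
```

jog_arm --delta_rot '[[0,0,0],[0,0,0],[0,0,0],[0,0,0],[0,0,0],[0,0,0]]' --delta_pos '[[0.07,0.2,-0.05],[0,0.7,0],[0,0.8,0],[0,0.8,0],[0,0.7,0],[0,0.48,0]]' --grip '[-1,-1,-1,-1,-1,-1]'

```text
time: 2.6
eef_pos: [432.0, -320.4, 162.8]
orientation: [-90.1, 0.1, -90.2]
wrist_force: [0.2, -0.7, 0.0]
width: 85.1
```

```bash
python3 - <<'E'
from workcell import bot, eyes
import cv2,numpy as np
a=eyes.snapshot("side")["frame"][60:220,330:530,::-1]; b=eyes.snapshot("top")["frame"][150:310,400:600,::-1]
cv2.imwrite("pics/g1.png",cv2.resize(np.hstack([a,b]),None,fx=2,fy=2,interpolation=3))
print(bot.state()["eef_pos"])
E
```

```text
[ 432.17772238 -319.99088103  162.79231033]
```

View pics/g1.png

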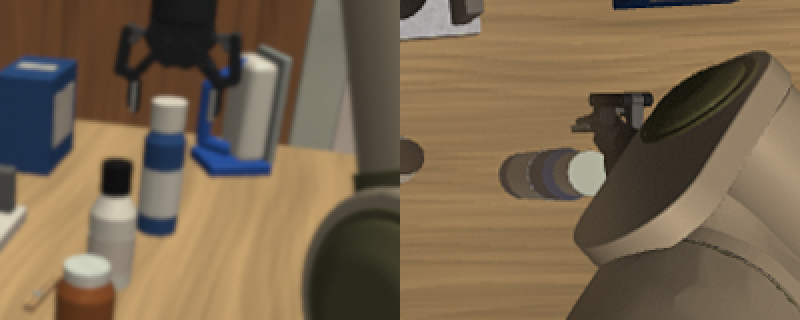

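```bash
python3 - <<'E'
import pickle,numpy as np
from workcell import bot
from h import *
d=pickle.load(open("s0.pkl","rb"));S=bot.state();e=S["eef_pos"];print(e,S["orientation"],S["joint_velocities"].round(2))
for dx in(-43,0,43):
  for dz in (0,-12,-25):
    X=e+[dx,0,dz]
    u=proj(d["side"],X);v=proj(d["top"],X)
    print(dx,dz,"side crop",round((u[0]-330)*2),round((u[1]-60)*2),"top crop",round((v[0]-400)*2+400),round((v[1]-150)*2))
print([round(a) for a in proj(d["side"],[435,-318,170])])
E
```

```text
[ 432.17772238 -319.99088103  162.79231033] [-90.11944674   0.12630657 -90.12438824] [ 0.5  -1.55 -2.34 -0.01  1.74 -0.12]
-43 0 side crop 207 109 top crop 594 225
-43 -12 side crop 206 119 top crop 588 224
-43 -25 side crop 205 129 top crop 581 223
0 0 side crop 171 105 top crop 590 178
0 -12 side crop 170 115 top crop 584 178
0 -25 side crop 169 125 top crop 578 178
43 0 side crop 137 101 top crop 586 131
43 -12 side crop 136 111 top crop 580 132
43 -25 side crop 135 121 top crop 574 133
[415, 110]
```

```bash
python3 - <<'E'
from workcell import bot, eyes
import cv2,numpy as np
a=eyes.snapshot("side")["frame"][50:150,370:470,::-1]; b=eyes.snapshot("top")["frame"][180:280,450:550,::-1]
cv2.imwrite("pics/g2.png",cv2.resize(np.hstack([a,b]),None,fx=4,fy=4,interpolation=3))
s=bot.state();print(s["eef_pos"],s["orientation"])
E
```

```text
[ 433.0520613  -320.40968651  164.74188687] [-8.99833356e+01 -2.43149958e-02 -9.00703473e+01]
```

View pics/g2.png

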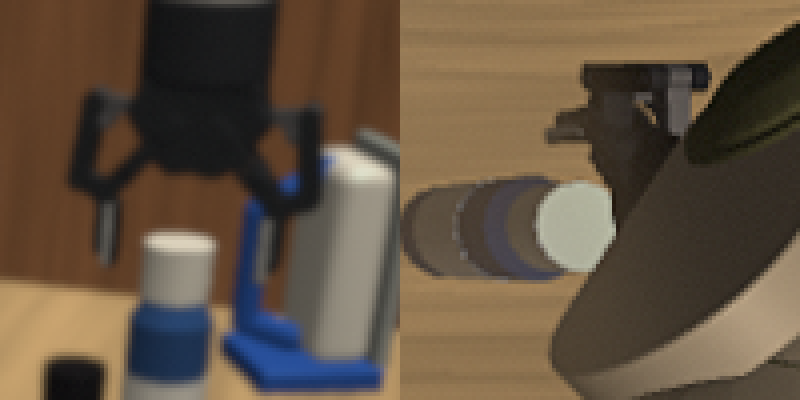

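The fingers straddle the cap: the tips are at side crop (105,265) and (265,280), and the cap top is at (180,240). The commanded pose is (433.2,-319.9,164.3). I'll nudge it and close.

jog_arm --delta_rot '[[0,0,0],[0,0,0],[0,0,0],[0,0,0],[0,0,0],[0,0,0],[0,0,0],[0,0,0]]' --delta_pos '[[-0.1,0,0.06],[0,0,0],[0,0,0],[0,0,0],[0,0,0],[0,0,0],[0,0,0],[0,0,0]]' --grip '[-1,1,1,1,1,1,1,1]' --force 45

```text
time: 3.6
eef_pos: [434.9, -317.6, 164.8]
orientation: [-90.0, -0.0, -90.0]
wrist_force: [1.4, 0.1, 4.6]
width: 41.1
```

jog_arm --delta_rot '[[0,0,0],[0,0,0],[0,0,0],[0,0,0],[0,0,0],[0,0,0],[0,0,0],[0,0,0],[0,0,0],[0,0,0]]' --delta_pos '[[0,-0.5,0],[0,-0.9,0],[0,-1,0],[0,-1,0],[0,-0.6,0],[-0.7,0,0.9],[-0.7,0,0.9],[-0.7,0,0.9],[-0.7,0,0.9],[-0.7,0,0.8]]' --grip '[1,1,1,1,1,1,1,1,1,1]'

```text
time: 4.6
eef_pos: [545.4, -228.9, 264.2]
orientation: [-90.1, 0.0, -90.0]
wrist_force: [-0.1, -0.1, -3.3]
width: 41.0
```

jog_arm --delta_rot '[[0,0,0],[0,0,0],[0,0,0],[0,0,0],[0,0,0],[0,0,0],[0,0,0],[0,0,0],[0,0,0],[0,0,0]]' --delta_pos '[[-0.92,0,0.26],[-0.92,0,0.26],[-0.92,0,0.26],[-0.92,0,0.26],[-0.92,0,0.26],[-0.92,0,0.26],[-0.92,0,0.26],[-0.92,0,0.26],[-0.92,0,0.26],[-0.92,0,0.26]]' --grip '[1,1,1,1,1,1,1,1,1,1]'

```text
time: 5.6
eef_pos: [609.6, 1.1, 264.2]
orientation: [-90.1, 0.0, -90.0]
wrist_force: [-0.4, -0.5, -2.6]
width: 40.8
```

jog_arm --delta_rot '[[0,0,0],[0,0,0],[0,0,0],[0,0,0],[0,0,0],[0,0,0]]' --delta_pos '[[-0.92,0,0.26],[-0.92,0,0.26],[-0.92,0,0.26],[-0.92,0,0.3],[0,0,0],[0,0,0]]' --grip '[1,1,1,1,1,1]'

```text
time: 6.2
eef_pos: [636.5, 92.3, 264.0]
orientation: [-90.1, -0.0, -90.0]
wrist_force: [-0.8, -0.0, -3.5]
width: 40.8
```

```bash
cat > look.py <<'E'
from workcell import bot, eyes
import cv2,sys,pickle
n=sys.argv[1]; d={}
for k in("side","top"):
    o=eyes.snapshot(k);d[k]=o
    x,y,w,h=(180,60,300,300) if k=="side" else (150,100,380,200)
    cv2.imwrite(f"pics/{k}{n}.png",cv2.resize(o["frame"][y:y+h,x:x+w,::-1],None,fx=2,fy=2,interpolation=3))
pickle.dump(d,open(f"s{n}.pkl","wb"))
s=bot.state();print(s["time"],s["eef_pos"],s["wrist_force"],s["width"])
E
python3 look.py 1
```

```text
6.3 [636.51297746  91.38207671 264.23336403] [ 0.40039595  0.26944195 -2.55361703] 40.86255214657487
```

View pics/side1.png

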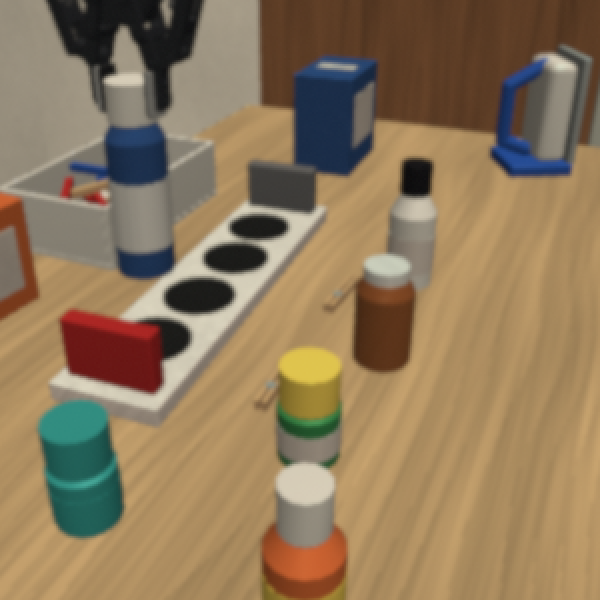

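View pics/top1.png

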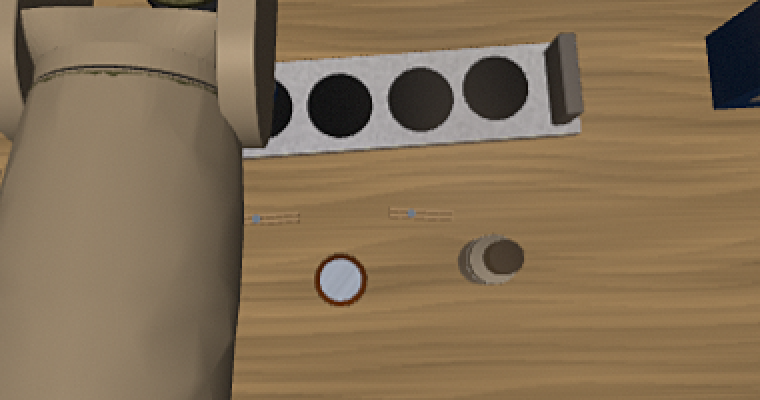

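jog_arm --delta_rot '[[0,0,0],[0,0,0],[0,0,0],[0,0,0],[0,0,0],[0,0,0],[0,0,0]]' --delta_pos '[[0,0.5,0],[0,0.8,0],[0,0.8,0],[0,0.6,0],[0,0.28,0],[0,0,0],[0,0,0]]' --grip '[1,1,1,1,1,1,1]'

```text
time: 7.0
eef_pos: [636.8, 91.8, 190.0]
orientation: [-90.0, -0.0, -90.0]
wrist_force: [-0.0, -1.2, -1.9]
width: 40.6
```

jog_arm --delta_rot '[[0,0,0],[0,0,0]]' --delta_pos '[[0,0.05,0],[0,0,0]]' --grip '[1,1]'

```text
time: 7.2
eef_pos: [636.7, 92.0, 188.6]
orientation: [-90.0, -0.0, -90.0]
wrist_force: [-0.3, 0.8, -3.8]
width: 40.9
```

jog_arm --delta_rot '[[0,0,0],[0,0,0]]' --delta_pos '[[0,0.04,0],[0,0,0]]' --grip '[1,1]'

```text
time: 7.4
eef_pos: [636.8, 92.1, 187.9]
orientation: [-90.0, -0.0, -90.0]
wrist_force: [-0.1, 0.3, -1.2]
width: 40.5
```

jog_arm --delta_rot '[[0,0,0],[0,0,0]]' --delta_pos '[[0,0.04,0],[0,0,0]]' --grip '[1,1]'

```text
time: 7.6
eef_pos: [637.0, 92.1, 187.8]
orientation: [-89.9, -0.0, -90.0]
wrist_force: [-0.2, 0.3, 4.6]
width: 40.9
```

jog_arm --delta_rot '[[0,0,0],[0,0,0],[0,0,0],[0,0,0],[0,0,0],[0,0,0],[0,0,0],[0,0,0],[0,0,0],[0,0,0]]' --delta_pos '[[0,0,0],[0,0,0],[0,0,0],[0,0,0],[0,0,0],[0,-0.2,0],[0,-0.5,0],[0,-0.7,0],[0,-0.6,0],[0,0,0]]' --grip '[0.4,0,-0.5,-1,-1,-1,-1,-1,-1,-1]'

```text
time: 8.6
eef_pos: [637.6, 92.1, 239.8]
orientation: [-89.7, -0.0, -90.0]
wrist_force: [0.8, -0.5, 0.1]
width: 85.5
```

jog_arm --delta_rot '[[0,0,0],[0,0,0],[0,0,0],[0,0,0],[0,0,0],[0,0,0],[0,0,0],[0,0,0],[0,0,0],[0,0,0]]' --delta_pos '[[0.99,0,-0.72],[0.99,0,-0.72],[0.99,0,-0.73],[0.99,0,-0.73],[0.99,0,-0.73],[0.99,0,-0.73],[0.99,0,-0.73],[0.99,0,-0.72],[0.99,0,-0.72],[0.99,0,-0.72]]' --grip '[-1,-1,-1,-1,-1,-1,-1,-1,-1,-1]'

```text
time: 9.6
eef_pos: [454.5, -156.1, 236.4]
orientation: [-90.0, 0.0, -90.0]
wrist_force: [0.7, 0.3, 0.2]
width: 85.1
```

```bash
python3 look.py 2
```

```text
9.7 [ 454.02432759 -157.38371713  236.44634538] [-0.65517655  0.3569806   0.25028638] 85.70808778232828
```

View pics/side2.png

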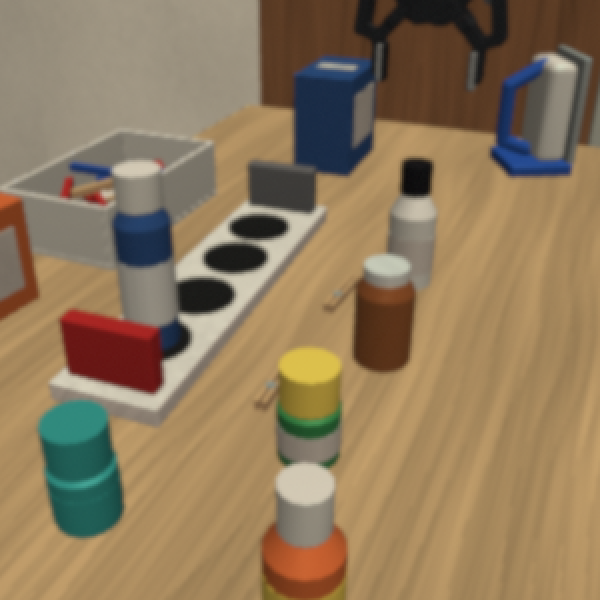

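View pics/top2.png

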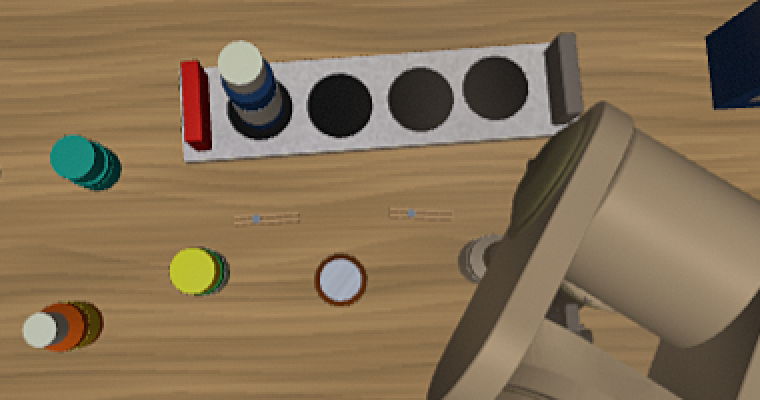

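Blue stands upright on mat1, with its cap at top pixel (270,131). Next is the white bottle.

jog_arm --delta_rot '[[0,0,0],[0,0,0],[0,0,0],[0,0,0],[0,0,0],[0,0,0],[0,0,0]]' --delta_pos '[[0.02,0.5,0],[0,0.9,0],[0,0.9,0],[0,0.8,0],[0,0.6,0],[0,0.3,0],[0,0,0]]' --grip '[-1,-1,-1,-1,-1,-1,-1]'

```text
time: 10.4
eef_pos: [455.4, -155.4, 135.9]
orientation: [-90.1, 0.1, -90.0]
wrist_force: [-0.3, -0.2, -0.1]
width: 85.1
```

jog_arm --delta_rot '[[0,0,0],[0,0,0],[0,0,0],[0,0,0],[0,0,0],[0,0,0],[0,0,0],[0,0,0]]' --delta_pos '[[0,0,0],[0,0,0],[0,0,0],[0,0,0],[0,0,0],[0,0,0],[0,0,0],[0,0,0]]' --grip '[1,1,1,1,1,1,1,1]'

```text
time: 11.2
eef_pos: [455.7, -156.0, 137.2]
orientation: [-89.9, -0.0, -90.0]
wrist_force: [0.0, 1.6, 6.2]
width: 32.8
```

```bash
python3 - <<'E'
import pickle,cv2,numpy as np
from h import *
d=pickle.load(open("s2.pkl","rb"));o=d["top"];f=o["frame"];hsv=cv2.cvtColor(f,cv2.COLOR_RGB2HSV)
m=((hsv[...,1]<60)&(hsv[...,2]>150)).astype(np.uint8);w=np.zeros_like(m);w[118:146,255:286]=m[118:146,255:286]
n,l,st,ce=cv2.connectedComponentsWithStats(w);i=1+np.argmax(st[1:,4]);c=max(cv2.findContours((l==i).astype(np.uint8),0,1)[0],key=len)
e=cv2.fitEllipse(c);print(st[i],e,onplane(o,*e[0],193))
E
```

```text
[255 120  26  26 443] ((267.795654296875, 132.3490753173828), (19.645788192749023, 29.115535736083984), 47.31916427612305) [636.82429108  95.84230286 193.        ]
```

jog_arm --delta_rot '[[0,0,0],[0,0,0],[0,0,0],[0,0,0],[0,0,0],[0,0,0],[0,0,0],[0,0,0],[0,0,0],[0,0,0]]' --delta_pos '[[0,-0.5,0],[0,-0.9,0],[0,-1,0],[0,-0.6,0],[-0.78,0,0.91],[-0.78,0,0.91],[-0.78,0,0.91],[-0.78,0,0.91],[-0.78,0,0.91],[-0.78,0,0.91]]' --grip '[1,1,1,1,1,1,1,1,1,1]'

```text
time: 12.2
eef_pos: [592.6, -37.9, 211.0]
orientation: [-90.1, 0.0, -90.0]
wrist_force: [0.2, -0.5, -1.9]
width: 32.7
```

jog_arm --delta_rot '[[0,0,0],[0,0,0],[0,0,0],[0,0,0]]' --delta_pos '[[-0.78,0,0.91],[-0.77,0,0.9],[0,0,0],[0,0,0]]' --grip '[1,1,1,1]'

```text
time: 12.6
eef_pos: [637.0, 0.1, 210.6]
orientation: [-90.1, 0.0, -90.0]
wrist_force: [-0.4, 0.0, -2.3]
width: 32.7
```

```bash
python3 look.py 3
```

```text
12.7 [636.70970326  -0.64693237 211.2460726 ] [-0.51933926 -0.17236491 -2.37389587] 32.44381597251023
```

View pics/side3.png

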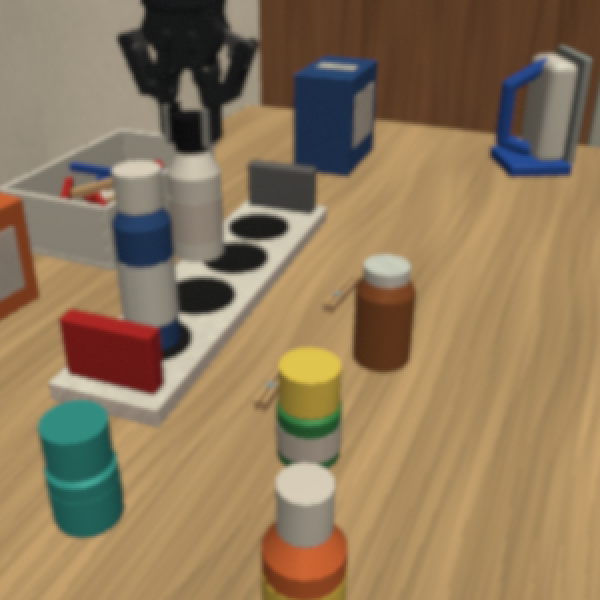

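jog_arm --delta_rot '[[0,0,0],[0,0,0],[0,0,0],[0,0,0],[0,0,0],[0,0,0],[0,0,0]]' --delta_pos '[[0,0.5,0],[0,0.7,0],[0,0.5,0],[0,0.2,0],[0,0.1,0],[0,0.05,0],[0,0,0]]' --grip '[1,1,1,1,1,1,1]'

```text
time: 13.4
eef_pos: [637.4, -0.2, 160.7]
orientation: [-90.0, -0.0, -90.0]
wrist_force: [1.1, 0.3, -2.0]
width: 32.5
```

jog_arm --delta_rot '[[0,0,0],[0,0,0]]' --delta_pos '[[0,0.05,0],[0,0,0]]' --grip '[1,1]'

```text
time: 13.6
eef_pos: [637.6, -0.2, 160.2]
orientation: [-89.9, -0.0, -90.0]
wrist_force: [-1.4, 1.5, 4.9]
width: 32.6
```

jog_arm --delta_rot '[[0,0,0],[0,0,0],[0,0,0],[0,0,0],[0,0,0],[0,0,0],[0,0,0],[0,0,0],[0,0,0],[0,0,0]]' --delta_pos '[[0,0,0],[0,0,0],[0,0,0],[0,0,0],[0,0,0],[0,-0.3,0],[0,-0.6,0],[0,-0.8,0],[0,-0.8,0],[0,-0.5,0]]' --grip '[0.4,0,-0.5,-1,-1,-1,-1,-1,-1,-1]'

```text
time: 14.6
eef_pos: [637.6, -0.2, 236.2]
orientation: [-89.9, -0.0, -90.0]
wrist_force: [-0.1, 1.3, 0.3]
width: 85.4
```

jog_arm --delta_rot '[[0,0,0],[0,0,0],[0,0,0],[0,0,0],[0,0,0],[0,0,0],[0,0,0],[0,0,0],[0,0,0],[0,0,0]]' --delta_pos '[[-0.93,0,-0.74],[-0.93,0,-0.74],[-0.93,0,-0.74],[-0.93,0,-0.74],[-0.93,0,-0.74],[-0.93,0,-0.74],[-0.93,0,-0.74],[-0.93,0,-0.74],[-0.93,0,-0.74],[-0.93,0,-0.74]]' --grip '[-1,-1,-1,-1,-1,-1,-1,-1,-1,-1]'

```text
time: 15.6
eef_pos: [451.4, 233.2, 234.3]
orientation: [-90.0, 0.0, -90.0]
wrist_force: [0.4, -0.6, -0.9]
width: 85.3
```

jog_arm --delta_rot '[[0,0,0],[0,0,0],[0,0,0],[0,0,0]]' --delta_pos '[[-0.93,0,-0.75],[-0.93,0,-0.76],[-0.92,0,-0.76],[0,0,0]]' --grip '[-1,-1,-1,-1]'

```text
time: 16.0
eef_pos: [393.6, 303.7, 234.4]
orientation: [-90.0, 0.0, -89.8]
wrist_force: [0.4, -0.5, -0.5]
width: 85.7
```

```bash
python3 look.py 4
```

```text
16.1 [395.47061782 301.93406508 234.23723223] [ 0.13490426  0.4101721  -0.61813364] 85.75882367847679
```

View pics/side4.png

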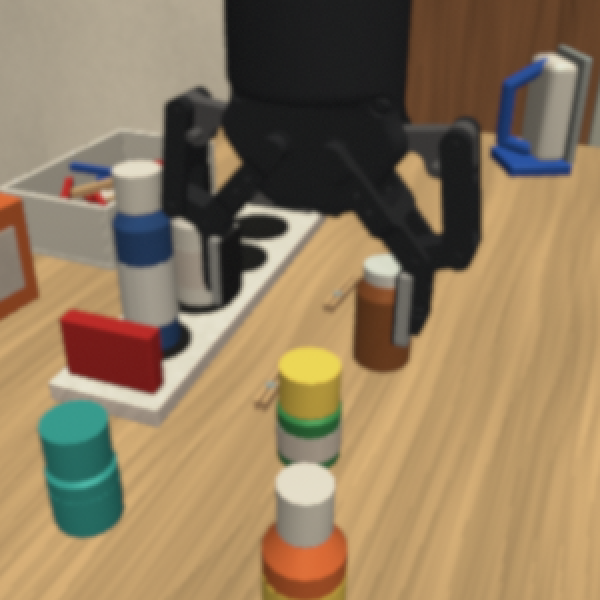

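View pics/top4.png

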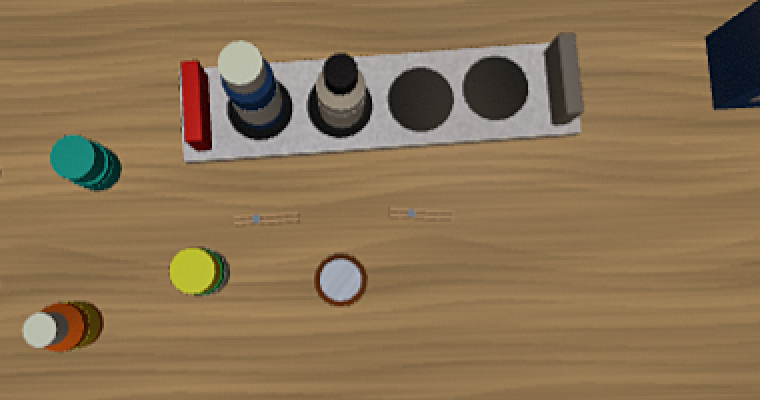

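White is upright on mat2. The gripper is above the orange bottle. The arm lies outside the top crop, which is geometrically right. I'll descend onto the bottle.

jog_arm --delta_rot '[[0,0,0],[0,0,0],[0,0,0],[0,0,0],[0,0,0],[0,0,0],[0,0,0],[0,0,0]]' --delta_pos '[[0,0.5,0],[0,0.9,0],[0,1,0],[0,1,0],[0,0.9,0],[0,0.5,0],[0,0.24,0],[0,0,0]]' --grip '[-1,-1,-1,-1,-1,-1,-1,-1]'

```text
time: 16.9
eef_pos: [395.8, 301.6, 108.0]
orientation: [-90.0, -0.0, -90.0]
wrist_force: [0.3, 0.5, 0.2]
width: 85.4
```

```bash
python3 - <<'E'
from workcell import eyes
import cv2
a=eyes.snapshot("side")["frame"][200:400,220:440,::-1]
cv2.imwrite("pics/g5.png",cv2.resize(a,None,fx=2,fy=2,interpolation=3))
E
```

```text
(no output)
```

View pics/g5.png

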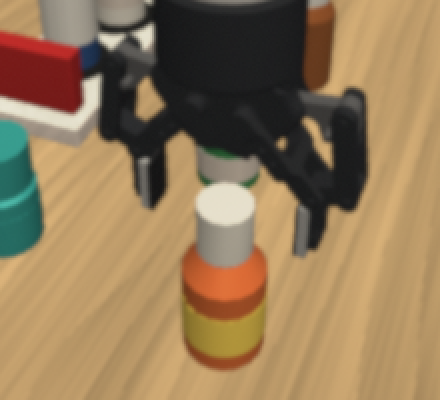

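The tips are at crop (150,205) and (302,250), so they straddle the orange cap, which is centred near (225,228). I'll close, lift, then go up and over the lane.

jog_arm --delta_rot '[[0,0,0],[0,0,0],[0,0,0],[0,0,0],[0,0,0],[0,0,0],[0,0,0],[0,0,0]]' --delta_pos '[[0,0,0],[0,0,0],[0,0,0],[0,0,0],[0,0,0],[0,0,0],[0,0,0],[0,0,0]]' --grip '[1,1,1,1,1,1,1,1]'

```text
time: 17.75
eef_pos: [395.8, 302.0, 108.6]
orientation: [-89.9, 0.0, -90.0]
wrist_force: [0.1, 0.1, 5.4]
width: 32.9
```

jog_arm --delta_rot '[[0,0,0],[0,0,0],[0,0,0],[0,0,0],[0,0,0],[0,0,0],[0,0,0]]' --delta_pos '[[0,-0.5,0],[0,-0.9,0],[0,-1,0],[0,-1,0],[0,-0.8,0],[0,-0.2,0],[0,0,0]]' --grip '[1,1,1,1,1,1,1]'

```text
time: 18.45
eef_pos: [395.4, 301.8, 218.3]
orientation: [-90.0, 0.0, -90.0]
wrist_force: [-1.1, -0.2, -3.1]
width: 32.5
```

jog_arm --delta_rot '[[0,0,0],[0,0,0],[0,0,0],[0,0,0],[0,0,0],[0,0,0],[0,0,0],[0,0,0],[0,0,0],[0,0,0]]' --delta_pos '[[1,0,0.6],[1,0,0.6],[1,0,0.6],[1,0,0.6],[1,0,0.6],[1,0,0.6],[1,0,0.6],[1,0,0.6],[1,0,0.6],[1,0,0.6]]' --grip '[1,1,1,1,1,1,1,1,1,1]'

```text
time: 19.45
eef_pos: [545.4, 50.8, 216.5]
orientation: [-90.2, 0.0, -90.0]
wrist_force: [-0.0, 1.8, -1.5]
width: 32.7
```

jog_arm --delta_rot '[[0,0,0],[0,0,0],[0,0,0],[0,0,0],[0,0,0],[0,0,0],[0,0,0]]' --delta_pos '[[0.91,0,0.07],[0.91,0,0.07],[0.91,0,0.07],[0.91,0,0.07],[0.91,0,0.07],[0.91,0,0.07],[0,0,0]]' --grip '[1,1,1,1,1,1,1]'

```text
time: 20.15
eef_pos: [555.6, -86.8, 216.3]
orientation: [-90.1, 0.0, -90.2]
wrist_force: [0.0, 0.6, -1.6]
width: 32.4
```

jog_arm --delta_rot '[[0,0,0],[0,0,0],[0,0,0],[0,0,0],[0,0,0],[0,0,0]]' --delta_pos '[[0.09,0,0.86],[0.09,0,0.86],[0.09,0,0.86],[0.09,0,0.86],[0,0,0],[0,0,0]]' --grip '[1,1,1,1,1,1]'

```text
time: 20.75
eef_pos: [641.5, -92.9, 216.5]
orientation: [-90.2, 0.1, -90.0]
wrist_force: [-0.6, 0.7, -2.0]
width: 32.7
```

```bash
python3 look.py 6
```

```text
20.85 [641.33191867 -93.16537769 217.49149294] [ 0.55742665 -0.25955439 -2.20606978] 32.753204338812345
```

View pics/side6.png

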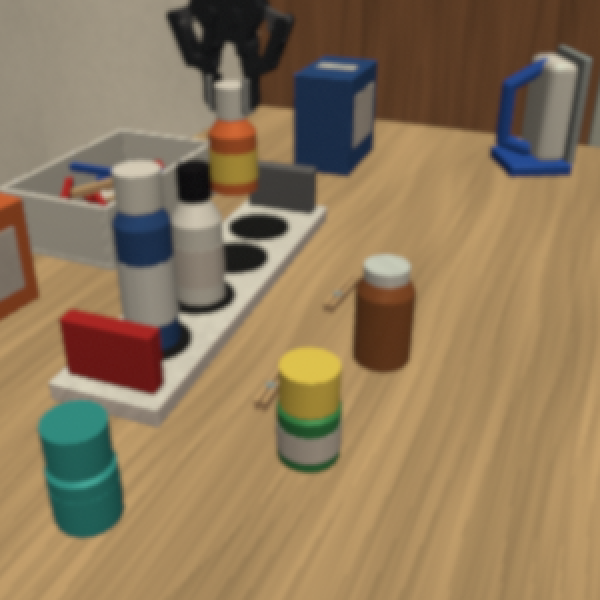

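The orange bottle hangs upright over mat3, and blue and white are standing. I'll lower it.

jog_arm --delta_rot '[[0,0,0],[0,0,0],[0,0,0],[0,0,0],[0,0,0],[0,0,0],[0,0,0],[0,0,0]]' --delta_pos '[[0,0.5,0],[0,0.9,0],[0,0.9,0],[0,0.7,0],[0,0.3,0],[0,0.1,0],[0,0.05,0],[0,0,0]]' --grip '[1,1,1,1,1,1,1,1]'

```text
time: 21.65
eef_pos: [642.2, -93.7, 132.5]
orientation: [-89.9, -0.0, -90.0]
wrist_force: [0.4, 0.7, -2.4]
width: 32.9
```

jog_arm --delta_rot '[[0,0,0],[0,0,0]]' --delta_pos '[[0,0.05,0],[0,0,0]]' --grip '[1,1]'

```text
time: 21.85
eef_pos: [642.4, -93.8, 131.7]
orientation: [-89.9, -0.0, -90.0]
wrist_force: [-0.4, 0.3, 2.2]
width: 32.9
```

jog_arm --delta_rot '[[0,0,0],[0,0,0],[0,0,0],[0,0,0],[0,0,0],[0,0,0],[0,0,0],[0,0,0],[0,0,0],[0,0,0]]' --delta_pos '[[0,0,0],[0,0,0],[0,0,0],[0,0,0],[0,-0.3,0],[0,-0.7,0],[0,-0.9,0],[0,-1,0],[0,-0.8,0],[0,-0.3,0]]' --grip '[0.4,0,-0.5,-1,-1,-1,-1,-1,-1,-1]'

```text
time: 22.85
eef_pos: [642.5, -93.8, 233.3]
orientation: [-89.8, -0.1, -90.0]
wrist_force: [0.1, -0.4, -0.4]
width: 85.2
```

jog_arm --delta_rot '[[0,0,0],[0,0,0],[0,0,0],[0,0,0],[0,0,0],[0,0,0],[0,0,0],[0,0,0],[0,0,0],[0,0,0]]' --delta_pos '[[-0.91,0,-0.7],[-0.91,0,-0.7],[-0.91,0,-0.7],[-0.91,0,-0.7],[-0.91,0,-0.7],[-0.91,0,-0.7],[-0.91,0,-0.7],[-0.91,0,-0.7],[-0.91,0,-0.7],[-0.91,0,-0.7]]' --grip '[-1,-1,-1,-1,-1,-1,-1,-1,-1,-1]'

```text
time: 23.85
eef_pos: [466.0, 134.7, 230.2]
orientation: [-90.0, 0.0, -90.0]
wrist_force: [0.6, -0.4, -0.0]
width: 85.2
```

jog_arm --delta_rot '[[0,0,0],[0,0,0],[0,0,0]]' --delta_pos '[[-0.93,0,-0.66],[0,0,0],[0,0,0]]' --grip '[-1,-1,-1]'

```text
time: 24.15
eef_pos: [450.4, 157.2, 230.4]
orientation: [-90.0, -0.0, -89.9]
wrist_force: [0.8, -0.3, 0.0]
width: 85.4
```

```bash
python3 look.py 7
```

```text
24.25 [450.91033874 156.52267244 230.38533222] [ 0.69814185 -0.46044363  0.27007474] 85.36560210742691
```

View pics/side7.png

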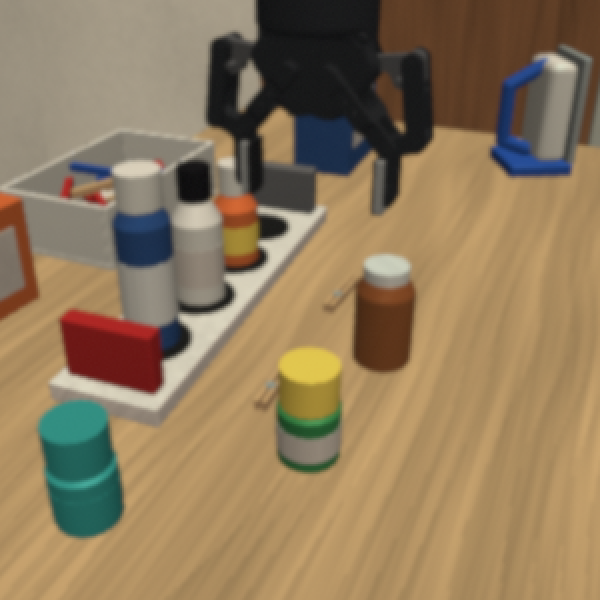

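View pics/top7.png

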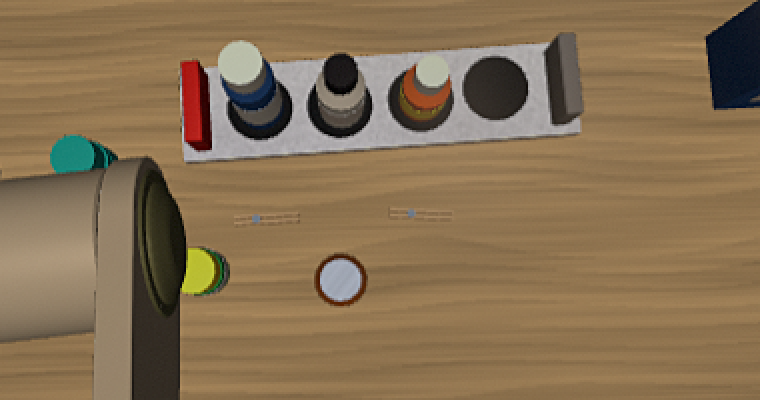

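Three containers stand on mats 1–3. Next I'll descend onto the green tub.

jog_arm --delta_rot '[[0,0,0],[0,0,0],[0,0,0],[0,0,0],[0,0,0],[0,0,0],[0,0,0],[0,0,0],[0,0,0]]' --delta_pos '[[0,0.5,0],[0,0.9,0],[0,1,0],[0,1,0],[0,1,0],[0,0.9,0],[0,0.5,0],[0,0.22,0],[0,0,0]]' --grip '[-1,-1,-1,-1,-1,-1,-1,-1,-1]'

```text
time: 25.15
eef_pos: [450.6, 156.6, 79.6]
orientation: [-90.1, -0.0, -90.1]
wrist_force: [-0.2, 0.0, -0.3]
width: 85.8
```

jog_arm --delta_rot '[[0,0,0],[0,0,0],[0,0,0],[0,0,0],[0,0,0],[0,0,0],[0,0,0]]' --delta_pos '[[0,0,0],[0,0,0],[0,0,0],[0,0,0],[0,0,0],[0,0,0],[0,0,0]]' --grip '[1,1,1,1,1,1,1]'

```text
time: 25.85
eef_pos: [450.9, 157.1, 80.9]
orientation: [-89.9, 0.0, -90.0]
wrist_force: [-1.0, -0.3, 5.5]
width: 47.1
```

jog_arm --delta_rot '[[0,0,0],[0,0,0],[0,0,0],[0,0,0],[0,0,0],[0,0,0],[0,0,0]]' --delta_pos '[[0,-0.5,0],[0,-0.9,0],[0,-1,0],[0,-1,0],[0,-1,0],[0,-0.6,0],[0,0,0]]' --grip '[1,1,1,1,1,1,1]'

```text
time: 26.55
eef_pos: [451.2, 157.2, 206.9]
orientation: [-89.8, 0.0, -90.0]
wrist_force: [0.3, 0.7, -1.1]
width: 47.2
```

jog_arm --delta_rot '[[0,0,0],[0,0,0],[0,0,0],[0,0,0],[0,0,0],[0,0,0]]' --delta_pos '[[0.94,0,0.8],[0.94,0,0.8],[0.94,0,0.8],[0.94,0,0.8],[0.94,0,0.8],[0,0,0]]' --grip '[1,1,1,1,1,1]'

```text
time: 27.15
eef_pos: [551.6, 37.1, 203.4]
orientation: [-90.1, -0.0, -90.2]
wrist_force: [-1.1, 0.5, -1.4]
width: 46.9
```

jog_arm --delta_rot '[[0,0,0],[0,0,0],[0,0,0],[0,0,0],[0,0,0],[0,0,0],[0,0,0],[0,0,0],[0,0,0],[0,0,0]]' --delta_pos '[[0.93,0,0.02],[0.93,0,0.02],[0.93,0,0.02],[0.93,0,0.02],[0.93,0,0.02],[0.93,0,0.02],[0.93,0,0.02],[0.93,0,0.02],[0.93,0,0.02],[0,0,0]]' --grip '[1,1,1,1,1,1,1,1,1,1]'

```text
time: 28.15
eef_pos: [554.4, -171.2, 203.8]
orientation: [-90.1, 0.0, -90.1]
wrist_force: [0.2, 0.4, -1.5]
width: 46.7
```

jog_arm --delta_rot '[[0,0,0],[0,0,0],[0,0,0],[0,0,0],[0,0,0],[0,0,0]]' --delta_pos '[[0.11,0,0.98],[0.11,0,0.98],[0.11,0,0.99],[0.11,0,0.99],[0,0,0],[0,0,0]]' --grip '[1,1,1,1,1,1]'

```text
time: 28.75
eef_pos: [653.2, -179.4, 203.9]
orientation: [-90.1, 0.1, -89.9]
wrist_force: [-0.4, -0.1, -1.8]
width: 47.0
```

```bash
python3 look.py 8
```

```text
28.85 [ 652.84657666 -179.91663213  204.80248294] [-0.08543663  0.95477184 -0.84166883] 46.83609268894597
```

View pics/side8.png

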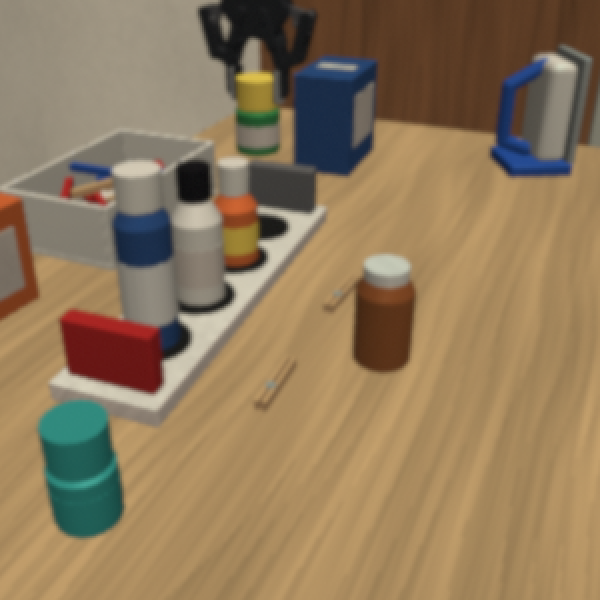

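jog_arm --delta_rot '[[0,0,0],[0,0,0],[0,0,0],[0,0,0],[0,0,0],[0,0,0],[0,0,0],[0,0,0],[0,0,0]]' --delta_pos '[[0,0.5,0],[0,0.9,0],[0,0.9,0],[0,0.9,0],[0,0.5,0],[0,0.2,0],[0,0.1,0],[0,0.05,0],[0,0,0]]' --grip '[1,1,1,1,1,1,1,1,1]'

```text
time: 29.75
eef_pos: [653.8, -180.8, 104.6]
orientation: [-89.9, -0.0, -90.0]
wrist_force: [0.5, 0.3, -0.1]
width: 46.6
```

jog_arm --delta_rot '[[0,0,0],[0,0,0]]' --delta_pos '[[0,0.05,0],[0,0,0]]' --grip '[1,1]'

```text
time: 29.95
eef_pos: [653.9, -180.9, 104.0]
orientation: [-89.9, -0.1, -90.0]
wrist_force: [-0.8, 0.3, 4.5]
width: 46.9
```

Contact. I'll release, lift, and back away so both cameras see the line.

jog_arm --delta_rot '[[0,0,0],[0,0,0],[0,0,0],[0,0,0],[0,0,0],[0,0,0],[0,0,0],[0,0,0],[0,0,0],[0,0,0]]' --delta_pos '[[0,0,0],[0,0,0],[0,0,0],[0,0,0],[0,-0.3,0],[0,-0.8,0],[0,-1,0],[0,-1,0],[0,-1,0],[0,-0.9,0]]' --grip '[0.4,0,-0.5,-1,-1,-1,-1,-1,-1,-1]'

```text
time: 30.95
eef_pos: [653.5, -180.6, 229.5]
orientation: [-89.9, -0.0, -90.0]
wrist_force: [0.4, 0.2, 0.1]
width: 85.3
```

jog_arm --delta_rot '[[0,0,0],[0,0,0],[0,0,0],[0,0,0],[0,0,0],[0,0,0],[0,0,0],[0,0,0],[0,0,0],[0,0,0]]' --delta_pos '[[0.8,0,-0.9],[0.9,0,-0.9],[0.9,0,-0.9],[0.9,0,-0.9],[0.9,0,-0.9],[0.9,0,-0.9],[0.9,0,-0.9],[0.9,0,-0.9],[0.5,0,-0.5],[0,0,0]]' --grip '[-1,-1,-1,-1,-1,-1,-1,-1,-1,-1]'

```text
time: 31.95
eef_pos: [459.6, -372.2, 228.1]
orientation: [-90.0, -0.0, -90.2]
wrist_force: [1.2, 0.8, -0.6]
width: 85.3
```

```bash
python3 look.py 9; python3 - <<'E'
import pickle,cv2,numpy as np
from h import *
d=pickle.load(open("s9.pkl","rb"));o=d["top"]
f=o["frame"];hsv=cv2.cvtColor(f,cv2.COLOR_RGB2HSV);H,S,V=[hsv[...,i].astype(int) for i in range(3)]
mats=[(636.8,92.1),(637.2,-.1),(642.1,-93.7),(653.5,-180.7)]
R=o["range_z"];vv,uu=np.mgrid[:400,:640]
p=cv2.undistortPoints(np.stack([uu,vv],-1).reshape(-1,1,2).astype(float),o["camera_matrix"],np.array([o["k1"],0,0,0,0.]))[:,0]
T=o["world_from_camera"];P=((np.stack([p[:,0],-p[:,1],-np.ones(len(p))],1)*R.reshape(-1,1))@T[:3,:3].T+T[:3,3]).reshape(400,640,3)
for n,h,(mx,my) in zip("blue white orange green".split(),(170,142,114,86),mats):
    m=(abs(P[...,2]-h-23)<8)&(np.hypot(P[...,0]-mx,P[...,1]-my)<45)
    u,v=uu[m].mean()+.7,vv[m].mean()+1.1   # depth/colour offset seen at the start
    X=onplane(o,u,v,h+23);print(n,m.sum(),round(u,1),round(v,1),"z",np.median(P[m][:,2]).round(1),"xy",X[:2].round(1),"mat",(mx,my),"off",(X[:2]-[mx,my]).round(1))
m=(abs(P[...,2]-100)<8)&(np.hypot(P[...,0]-440,P[...,1]-5)<45);print("jar",onplane(o,uu[m].mean(),vv[m].mean(),100).round(1))
E
```

```text
32.05 [ 461.20001575 -370.47301289  227.93007193] [0.83162986 0.2458693  0.0888206 ] 85.22860882162318
blue 407 270.4 132.2 z 193.2 xy [636.9  91. ] mat (636.8, 92.1) off [ 0.1 -1.1]
white 252 320.4 135.7 z 165.3 xy [636.6  -0.9] mat (637.2, -0.1) off [-0.6 -0.8]
orange 231 366.2 136.2 z 137.4 xy [641.6 -92.4] mat (642.1, -93.7) off [-0.5  1.3]
green 421 406.1 134.0 z 109.3 xy [ 652.5 -179. ] mat (653.5, -180.7) off [-1.   1.7]
jar [440.1   5.6 100. ]
```

View pics/top9.png

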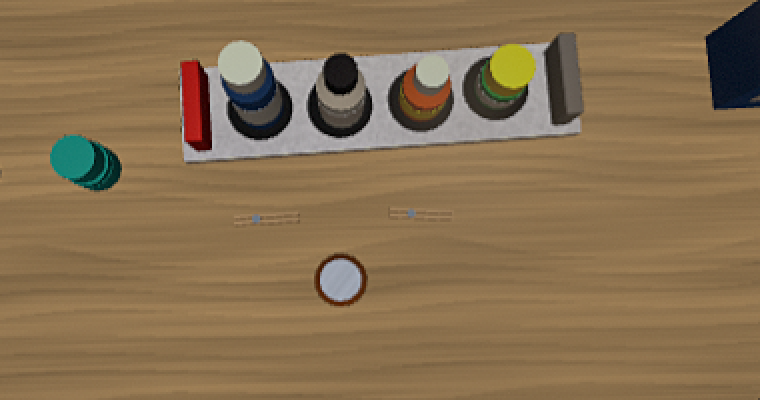

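View pics/side9.png

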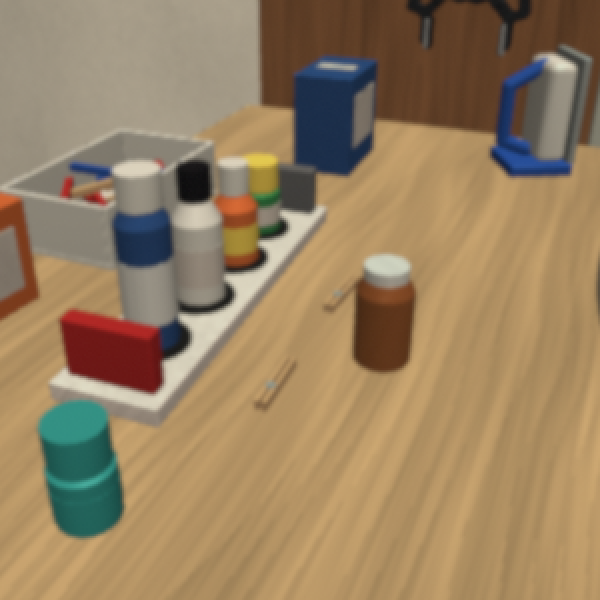

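All four stand upright within about 2 mm of their mat centres, the heights are right, and the jar has not moved. I'll hand it in.

```bash
python3 -c "
from workcell import bot
print(bot.sign_off())"
```

```text
the job is handed in; nothing more can be done
None
```

The four containers stand upright on the mats in order of height, and the job is handed in at about 32 s of robot time. From the red block they are the blue can (mat1), white bottle (mat2), orange bottle (mat3) and green tub (mat4). I gripped each by its cap and lowered it until the wrist felt contact before letting go.

**Final top-camera check:** the cap centres are about 1–2 mm from the mat centres: blue 1.1, white 1.0, orange 1.4 and green 2.0. The tops measured 193.2, 165.3, 137.4 and 109.3 mm, against 193, 165, 137 and 109 expected. The glass jar measured the same position as at the start, and the turquoise look-alike was not touched. The gripper was open and clear of everything at hand-in.

**Checks that disagreed:**
- **Side camera heights:** triangulating with the side camera gave heights 3–6 mm too low, because I read those pixels by eye. The depth readings and the heights in the text agreed with each other, so I used those.
- **Depth offset:** the depth picture sits about 1 pixel off the colour one, and I allowed for that in the last check.
- **Blue can on mat1:** a colour check right after placing was spoiled by the white board showing through and put it about 4 mm off. The final depth check replaced it.

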